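Setting key of the thread winder

TASK

Take the winder's setting key from the tool block and insert it in the key switch on the control station; the pins are sticky, so do not force it but ease it fully home with small wiggles. Turn it a quarter turn clockwise against its return spring and finish still gripping it, holding it turned so that the winder keeps creeping. Do not press the stop button, and leave the other things on the bench where they are.

Things in the scene. Friction and masses are not known exactly. Their poses are not given: they have to be found in the camera images.
- key: The only key: black moulded bow 10 x 28 x 32 mm (key x, y, z) on a steel shank. Origin: centre of the bow's underside (shoulder); z up. Below it: round neck 4.4 mm thick, 7 mm long; flat blade 4 mm thick (x), 11 mm wide (y) down to 23 mm; point tapering to 29 mm. It stands blade down in the block's slot, shoulder on the block's top. A half turn about z makes no difference. 25 to 50 g.
- bow (a point): The place to grip: on the key's axis 21 mm above its shoulder. Fingers closing along key x take the 10 mm thick bow, their tips ending 2 mm above the shoulder. Grip firmly (50 N or more).
- tool_block: Fixed wooden block 52 x 156 x 48 mm (x, y, z), origin under its centre. The key's slot (7 x 14 mm, 40 mm deep, long side along y) is at y +48 mm; small tools standing in it at y -20 to -72 mm rise up to 52 mm above its top: lift the key over them.
- station: Fixed grey steel control station of the winder, 80 x 204 x 55 mm (x, y, z), origin under its centre. On its top, in a row along its y: red mushroom stop button at y -62 mm, low black push button at y 0, key switch (round steel head 41 mm across, 20 mm high) at y +60 mm.
- keyhole (a point): Centre of the keyhole's mouth, on the up-facing face of the key switch, 75 mm above the bench; axes as the station's. Hole 5.4 (x) by 12.4 mm (y), its mouth bevelled wider by 3.5 mm (x) and 2.8 mm (y) on each side. The key goes straight down, blade along station y, until its shoulder meets the face. Inside are sticky pins (see plug).
- plug (a joint): Angle of the lock's plug under the face: 0 at rest, grows clockwise from above, stop at 1.57. Only the key turns it (0.13 rad play), once home; spring 0.02 to 0.05 Nm, it returns if let go. Two pairs of sticky pins, 11 and 18 mm down, jam a key pushed straight (30 N and more); rocked 0.09 rad each way about its axis, sinking 0.6 mm a rock, it passes under about 12 N. Over 35 N strains it.
- stop (a joint): Travel of the red mushroom stop button (19 mm radius, top 92 mm above the bench): 0 released, 5 mm pressed.
- reel_grey: White flanged thread reel standing on end, 45 mm across, 55 mm tall, grey thread. Origin under its centre. Not part of the job.
- reel_lilac: White flanged thread reel standing on end, 48 mm across, 60 mm tall, lilac thread. Origin under its centre. Not part of the job.
- tube_blue: Wound thread tube standing on end, 32 mm across, 62 mm tall, blue. Origin under its centre. Not part of the job.
- tube_teal: Wound thread tube standing on end, 32 mm across, 62 mm tall, teal. Origin under its centre. Not part of the job.
- bobbin: Small metal bobbin lying flat, 25 mm across, 13 mm tall. Origin under its centre. Not part of the job.
- snips: Steel thread snips lying flat, 120 x 30 x 4 mm along x. Origin under its centre. Not part of the job.
- oiler: White oil bottle with a black cap, 40 mm across, 100 mm tall. Origin under its centre. Not part of the job.
Mind the look-alikes: they are no part of the job. Several things have the shape of the key; the one meant has the colours described above.

How it is judged (in metres and radians):
On the way:
1. the key is fully home in the key switch, not yet turned (z of key in the frame of keyhole below 0.0025 m and horizontal distance between key and keyhole below 0.003 m and angle between key's own z axis and vertical below 0.1 rad and value of joint plug below 0.35 rad), for 0.1 s.
At the end, for the whole second after the job is handed in: Key upright and home (shoulder within 2.5 mm of the switch's face, within 3 mm of its axis), plug turned more than 1.3 rad (stop at 1.57), fingers gripping the key with more than 3 N, stop button not pressed (z of key in the frame of keyhole below 0.0025 m and horizontal distance between key and keyhole below 0.003 m and angle between key's own z axis and vertical below 0.1 rad and value of joint plug above 1.3 rad and contact force between the fingers and key above 3 N and value of joint stop below 0.002 m); the arm keeps its last pose, push and grip.
It fails at once if the key is forced in: it presses on the control station with over 35 N before it is turned (contact force between key and station above 35 N and value of joint plug below 0.35 rad).
It fails at once if the stop button is pressed (value of joint stop above 0.0025 m).
It fails at once if another thing on the bench is moved by more than 15 mm (distance of any of reel_grey, reel_lilac, tube_blue, tube_teal, bobbin, snips, oiler from where it was at the start of the episode above 0.015 m).
It also fails if it takes over 72 s, if anything falls off the work surface, if the arm or the gripper's body presses on something with over 40 N, if the wrist force passes 120 N, or if a joint passes its speed limit or range.

ROBOT

A 6-joint arm with a two-finger parallel gripper is mounted at the origin on the work surface. World frame = base frame: x ahead of the robot, y to its left, z up, the work surface at z = 0. Lengths are in m, angles in degrees, forces in N, time in s.
With the tool pointing down it reaches from about 0.375 to 0.9 m from the base axis. Payload 3.1 kg.
Tool frame: the origin (TCP) lies on the centre line of the jaws, within the pads' length; the fingertips stand 25 mm ahead of it and the grasp point (between the pads) lies 6 mm ahead of it; z points along the fingers, y is the line along which they close (so a half turn about z gives the same grasp; the last joint's range is limited). The gripper opens to 87 mm and grips with 3 to 60 N. Pads are 19 mm wide; open, the fingers measure 117 mm over their backs; the gripper's body (75 mm by 190 mm) begins 51 mm behind the grasp point.
Start: joints at [61.908, 30.224, 82.088, -0, 67.689, -10.227], TCP at [0.192, 0.595, 0.248] pointing down, gripper open.
Joint ranges: [-176.69, 176.69], [-43.24, 126.21], [12.49, 139.97], [-82, 262], [0, 151.66], [-163.58, 163.58]. Speed limits (degrees/s): [159.86, 159.86, 180, 180, 180, 180].

INTERFACE

Orientations are given as a 3x3 rotation matrix whose columns are the frame's x, y, z axes.
In Python, from rig import read_state, capture, camera_params, hand_in gives the robot as it stands.
- The arm moves only by the tool apply_moves, never from a script. Its argument "rows" is a list of rows, each an object of numbers: "x", "y", "z": the shift along the tool's x, y, z in mm; "rx", "ry", "rz": the turn, a rotation vector about the tool's x, y, z in units of 6 degrees (1.0 is 6 degrees); "claw": the closure in counts, from 0 (fully open) to 255 (shut). A call has 1 to 10 rows; each row is the pose to reach, as a shift and turn from the pose commanded when the call began, along the tool's axes at that moment; what a row does not reach only later rows make up. A row lasts 1/8 s, in which the tool goes at most 62.5 mm and 10.7 degrees, less where a joint would pass 70% of its speed; a pose out of reach is approached as far as the arm can. A call with a gripper value outside its range is refused whole. The fingers move at their own pace and stop on an object; the grip force is fixed at half the most. Time passes only in rows, so rows that repeat a pose let the fingers close. It gives the time, the measured TCP pose, the force, the opening and the grip force at its end, in the units of the state.
- read_state(): the state, without advancing time (a new reading comes with each control period).
- capture(name): name is "scene" or "top" or "wrist"; returns (picture, depth): 480x640x3 uint8, red, green, blue; 480x640 float32, m along the optical axis (not along the pixel's ray), 0 where there is no reading.
- camera_params(name): a dict with "fx", "fy", "cx", "cy" (pixels), "xyz" and "orientation" of the camera in the world. Camera axes: x right, y up, looking along -z (the intrinsics and any distortion apply to the point x, -y, -z); pixel columns grow to the right and rows downward; lengths in m; the calibration is good to about 2 mm. A picture is of the moment at which its call begins: read the wrist's pose just before it. camera_params takes no time and is no camera call; for the wrist camera it gives the pose at the moment of the call.
- hand_in(): hands the job in; it is judged then, once.
The state is a dict: "time_s": time; "joint_positions": joint angles; "qvel": joint speeds; "tau": joint torques, N m; "position": TCP position; "tcp_rot": TCP orientation; "force": force on the tool from outside, world axes, zero at the start; "moment": the same for the moment, N m; "opening": opening from 0.0 (shut) to 1.0 (fully open); "grasp_force": force on a finger pad.
Only numpy, scipy, OpenCV 4.12 (cv2) and the standard library are available. Lean on these libraries where they do the work, as an engineer would, in place of code of your own. Each camera call takes 0.05 s, during which the arm holds its last target. There are 200 camera calls.

## Working session

There is one attempt and no reset: what is moved stays moved. The work goes in short steps, Python scripts to look and compute and a tool call to move; the robot and the scene stay as the last step left them, time stands still between calls to the robot, and variables do not carry over. Pictures are saved under pics/ and viewed, at most 10 in all, crops included, and the job is handed in when it is done.

Besides the shell and the picture viewer there is one more tool, called after ">>>" in YAML: its name, and indented under it one key for each argument. apply_moves: Moves the arm, as the interface text tells. Its arguments: {"type":"object","properties":{"rows":{"type":"array"}},"required":["rows"]}

```bash
ls; mkdir -p pics
cat > h.py <<'E'
import numpy as np,cv2
from rig import *
def snap(n,f=None):
    p=camera_params(n); im,d=capture(n)
    if f: cv2.imwrite('pics/'+f,im[...,::-1]); np.savez('pics/'+f[:-4],im=im,d=d,**{k:np.array(v) for k,v in p.items()})
    return p,im,d
def ray(p,u,v):
    r=np.array([(u-p['cx'])/p['fx'],-(v-p['cy'])/p['fy'],-1.]); return np.array(p['xyz'],float),np.array(p['orientation'],float)@r
def onplane(p,u,v,z):
    o,r=ray(p,u,v); return o+r*(z-o[2])/r[2]
def atdepth(p,u,v,d):
    o,r=ray(p,u,v); return o+r*d
E
python3 - <<'E'
from h import *
for n in('top','scene'):
    p,im,d=snap(n,n+'1.png'); print({k:np.round(v,3).tolist() for k,v in p.items()if not isinstance(v,str)})
s=read_state(); print(np.round(s['tcp_rot'],3).tolist(),s['position'],s['force'],s['opening'])
print(camera_params('wrist'))
E
```

```text
pics
{'fx': 457.268, 'fy': 457.268, 'cx': 314.601, 'cy': 240.749, 'xyz': [0.446, 0.028, 0.947], 'orientation': [[0.013, 0.993, -0.116], [-1.0, 0.014, 0.008], [0.01, 0.116, 0.993]]}
{'fx': 518.732, 'fy': 518.732, 'cx': 322.267, 'cy': 232.671, 'xyz': [1.189, 0.208, 0.603], 'orientation': [[-0.318, -0.585, 0.746], [0.948, -0.215, 0.235], [0.023, 0.782, 0.623]]}
[[-0.952, 0.307, -0.001], [0.307, 0.952, -0.002], [0.0, -0.002, -1.0]] [0.19139652 0.59430717 0.24668413] [ 0.37492366 -0.47063827 -0.06276558] 1.0008863672554138
{'fx': 344.81888662628666, 'fy': 344.81888662628666, 'cx': 318.0102903071373, 'cy': 244.08064471572672, 'xyz': array([0.12883473, 0.61436888, 0.38422712]), 'orientation': array([[ 0.30651978, -0.92357285, -0.23034499],
       [ 0.95186019,  0.29669789,  0.07702296],
       [-0.00279344, -0.24286529,  0.970056  ]])}
```

View pics/top1.png

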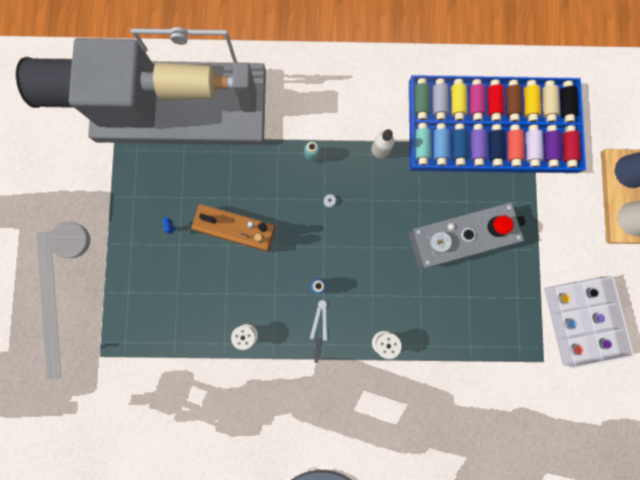

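View pics/scene1.png

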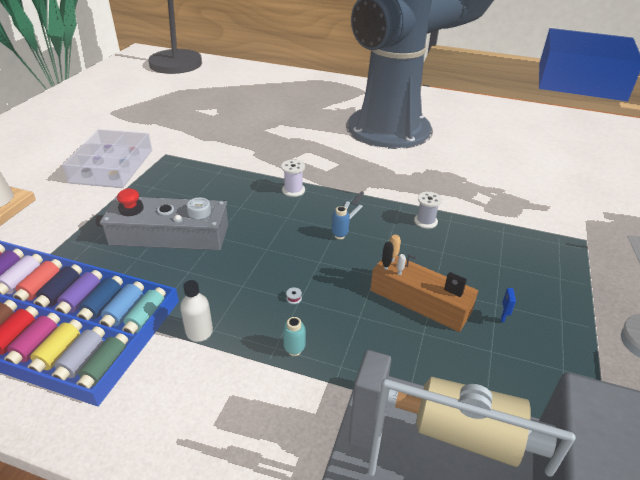

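Candidates: black bow at top (207,217) / scene (456,283), standing alone in the block's slot; blue key-shaped thing at top (168,226) / scene (508,304); black tool at top (263,227) / scene (388,253). I choose (207,217), which is black, at the lone-slot end, and check it in a crop while measuring.

Run:
```python
from h import *
z=np.load('pics/top1.npz'); im=z['im'];d=z['d']; p={k:z[k] for k in('fx','fy','cx','cy','xyz','orientation')}
hsv=cv2.cvtColor(im,cv2.COLOR_RGB2HSV)
v,u=np.mgrid[:480,:640]
r=np.stack([(u-p['cx'])/p['fx'],-(v-p['cy'])/p['fy'],-np.ones(u.shape)],-1)*d[...,None]
P=r@p['orientation'].T+p['xyz']
def reg(a,b,c,e,m): 
    k=np.zeros(u.shape,bool);k[b:e,a:c]=1;return k&m&(d>0)
def rect(n,m,z0=None):
    q=P[m]; 
    if z0 is not None: q=np.array([onplane(p,x,y,z0) for y,x in np.argwhere(m)])
    (c,s,a)=cv2.minAreaRect(q[:,:2].astype(np.float32)*1000); print(n,m.sum(),np.round(c,1),np.round(s,1),round(a,1),'z',np.round(np.percentile(q[:,2],[5,50,95]),3),'mean',q.mean(0).round(4))
Z=P[...,2]
rect('block',reg(185,195,285,260,(abs(Z-.048)<.006)&(hsv[...,1]>120)))
rect('blocktop',reg(185,195,285,260,(abs(Z-.048)<.006)))
rect('bow',reg(195,205,225,230,(Z>.062)&(hsv[...,2]<70)))
rect('station',reg(400,195,535,280,abs(Z-.055)<.006))
rect('head',reg(420,220,460,262,abs(Z-.075)<.006))
rect('stop',reg(480,205,525,245,(hsv[...,1]>180)&(Z>.082)&((hsv[...,0]<8)|(hsv[...,0]>172))))
a=cv2.resize(im[195:260,155:285],None,fx=4,fy=4,interpolation=2); b=cv2.resize(im[200:275,400:530],None,fx=4,fy=4,interpolation=2)
cv2.imwrite('pics/c1.png',np.vstack([a,b])[...,::-1])
```

```text
block 1698 [577.6 183.9] [155.5  51.7] 74.8 z [0.045 0.048 0.051] mean [0.5771 0.1869 0.0481]
blocktop 1753 [578.1 184.6] [157.   52.3] 74.8 z [0.045 0.048 0.051] mean [0.5777 0.1868 0.0481]
bow 65 [589.1 229. ] [26.1  7.8] 77.5 z [0.069 0.08  0.083] mean [0.5884 0.2273 0.0785]
station 3263 [ 567.9 -282.3] [ 80.  206.3] 16.0 z [0.052 0.055 0.058] mean [ 0.5662 -0.2788  0.0552]
head 327 [ 550.7 -222.1] [38.9 38.7] 47.9 z [0.071 0.074 0.077] mean [ 0.5506 -0.2218  0.0742]
stop 275 [ 582.9 -338.3] [34.3 32.9] 88.4 z [0.085 0.091 0.094] mean [ 0.5827 -0.3371  0.0901]
```

View pics/c1.png

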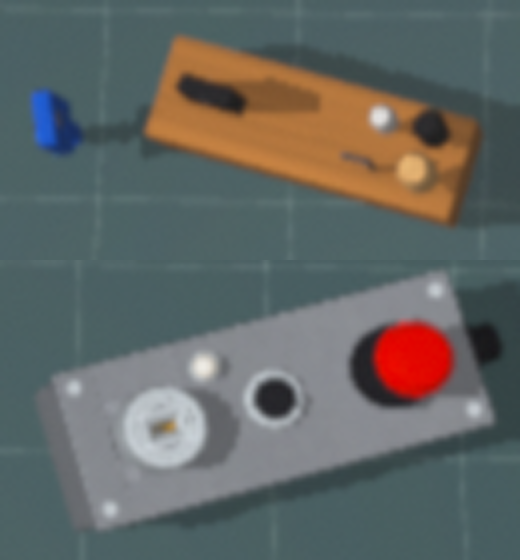

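The crop confirms it: the black bow stands alone at crop (210,93), i.e. full-image (207,218). The blue look-alike is off the block at (168,226). Moving above the key.

>>> apply_moves:
  rows:
    - {"x":-490,"y":-225,"z":45,"rz":14.5}
    - {"x":-490,"y":-225,"z":45,"rz":14.5}
    - {"x":-490,"y":-225,"z":45,"rz":14.5}
    - {"x":-490,"y":-225,"z":45,"rz":14.5}
    - {"x":-490,"y":-225,"z":45,"rz":14.5}
    - {"x":-490,"y":-225,"z":45,"rz":14.5}
    - {"x":-490,"y":-225,"z":45,"rz":14.5}
    - {"x":-490,"y":-225,"z":45,"rz":14.5}
    - {"x":-490,"y":-225,"z":45,"rz":14.5}
    - {"x":-490,"y":-225,"z":45,"rz":14.5}

```text
validation failed for argument at $.ro...
```

Run:
```python
from h import *
s=read_state(); print(s['position'],np.round(s['tcp_rot'],4).tolist(),s['time_s'],s['joint_positions'])
p,im,d=snap('wrist','w1.png')
hsv=cv2.cvtColor(im,cv2.COLOR_RGB2HSV)
v,u=np.mgrid[:480,:640]
r=np.stack([(u-p['cx'])/p['fx'],-(v-p['cy'])/p['fy'],-np.ones(u.shape)],-1)*d[...,None]
P=r@p['orientation'].T+p['xyz'];Z=P[...,2]
near=np.hypot(P[...,0]-.589,P[...,1]-.229)<.025
m=near&(abs(Z-.08)<.003)&(hsv[...,2]<90)&(d>0)
print(m.sum(),cv2.minAreaRect(P[m][:,:2].astype(np.float32)*1000),P[m].mean(0),[u[m].mean(),v[m].mean()])
m=(abs(Z-.048)<.003)&(hsv[...,1]>110)&(d>0)&(np.hypot(P[...,0]-.578,P[...,1]-.185)<.1)
print(m.sum(),cv2.minAreaRect(P[m][:,:2].astype(np.float32)*1000))
```

```text
[0.19139652 0.59430717 0.24668413] [[-0.9518, 0.3067, -0.0009], [0.3067, 0.9518, -0.0017], [0.0003, -0.0019, -1.0]] 0.1 [ 6.19089185e+01  3.02713898e+01  8.21507476e+01 -1.30530939e-03
  6.76908684e+01 -1.02279420e+01]
0 ((0.0, 0.0), (0.0, 0.0), 0.0) [nan nan nan] [np.float64(nan), np.float64(nan)]
0 ((0.0, 0.0), (0.0, 0.0), 0.0)<stdin>:10: RuntimeWarning: Mean of empty slice.
  ret = um.true_divide(
  ret = ret.dtype.type(ret / rcount)
```

View pics/w1.png

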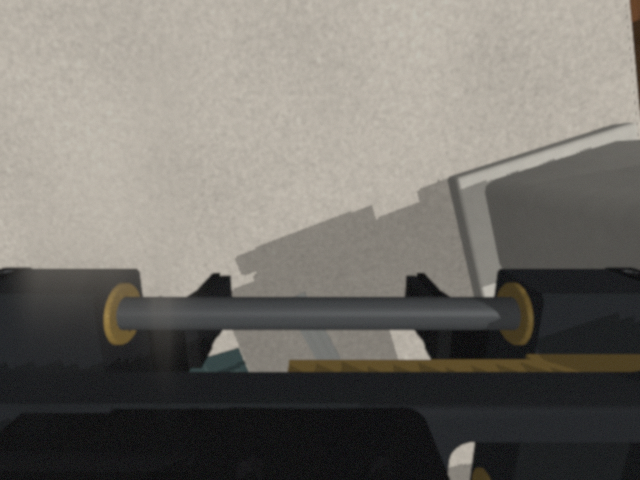

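The view shows bare bench between the fingers (tips near (218,290) and (418,290)). The arm hasn't moved because the call was refused. I'll supply all the fields.

>>> apply_moves:
  rows:
    - {"x":-490,"y":-225,"z":45,"rx":0,"ry":0,"rz":14.5,"claw":0}
    - {"x":-490,"y":-225,"z":45,"rx":0,"ry":0,"rz":14.5,"claw":0}
    - {"x":-490,"y":-225,"z":45,"rx":0,"ry":0,"rz":14.5,"claw":0}
    - {"x":-490,"y":-225,"z":45,"rx":0,"ry":0,"rz":14.5,"claw":0}
    - {"x":-490,"y":-225,"z":45,"rx":0,"ry":0,"rz":14.5,"claw":0}
    - {"x":-490,"y":-225,"z":45,"rx":0,"ry":0,"rz":14.5,"claw":0}
    - {"x":-490,"y":-225,"z":45,"rx":0,"ry":0,"rz":14.5,"claw":0}
    - {"x":-490,"y":-225,"z":45,"rx":0,"ry":0,"rz":14.5,"claw":0}
    - {"x":-490,"y":-225,"z":45,"rx":0,"ry":0,"rz":14.5,"claw":0}
    - {"x":-490,"y":-225,"z":45,"rx":0,"ry":0,"rz":14.5,"claw":0}

```text
time_s: 1.4
position: [0.5914, 0.2276, 0.2018]
tcp_rot: [[0.261, 0.965, 0.0], [0.965, -0.261, -0.0], [-0.0, 0.001, -1.0]]
force: [0.2, 0.3, 0.2]
opening: 1.001
grasp_force: 0.0
```

```bash
cat > k.py <<'E'
from h import *
s=read_state(); print(np.round(s['position'],4),s['time_s'])
p,im,d=snap('wrist','w2.png')
hsv=cv2.cvtColor(im,cv2.COLOR_RGB2HSV)
v,u=np.mgrid[:480,:640]
r=np.stack([(u-p['cx'])/p['fx'],-(v-p['cy'])/p['fy'],-np.ones(u.shape)],-1)*d[...,None]
P=r@p['orientation'].T+p['xyz'];Z=P[...,2]
near=np.hypot(P[...,0]-.589,P[...,1]-.229)<.025
for lo in (.077,.074):
    m=near&(Z>lo)&(Z<.084)&(hsv[...,2]<90)&(d>0)
    if m.sum(): print(m.sum(),cv2.minAreaRect(P[m][:,:2].astype(np.float32)*1000),P[m].mean(0).round(4),[u[m].mean(),v[m].mean()])
m=(abs(Z-.048)<.004)&(hsv[...,1]>110)&(d>0)&(np.hypot(P[...,0]-.578,P[...,1]-.185)<.1)
print(m.sum(),cv2.minAreaRect(P[m][:,:2].astype(np.float32)*1000))
E
python3 k.py
```

```text
[0.5914 0.2276 0.2018] 1.4
359 ((591.0008544921875, 229.1195526123047), (26.124977111816406, 8.56132984161377), 74.65025329589844) [0.591  0.2293 0.0803] [np.float64(316.38718662952647), np.float64(242.64066852367688)]
366 ((591.0008544921875, 229.1195526123047), (26.124977111816406, 8.56132984161377), 74.65025329589844) [0.591  0.2296 0.0802] [np.float64(316.379781420765), np.float64(242.31147540983608)]
6137 ((578.2733764648438, 184.06222534179688), (152.0881805419922, 51.510833740234375), 74.82157897949219)
```

View pics/w2.png

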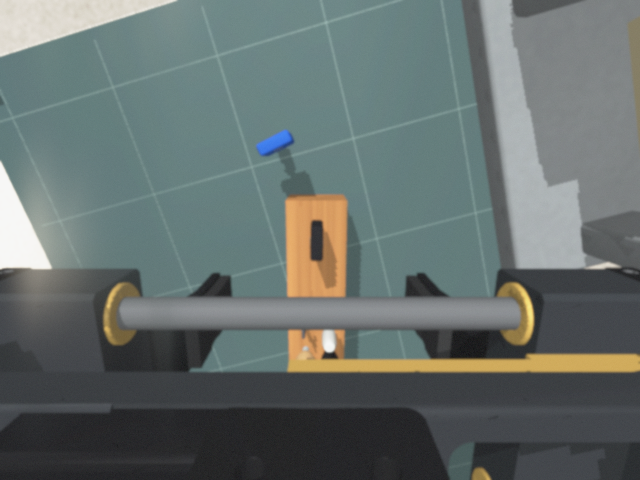

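The wrist view shows the black bow at (316,242), aligned with the jaws. The blue look-alike at (275,143) is outside the block. Descending and gripping.

>>> apply_moves:
  rows:
    - {"x":2,"y":-1,"z":50,"rx":0,"ry":0,"rz":0,"claw":120}
    - {"x":2,"y":-1,"z":90,"rx":0,"ry":0,"rz":0,"claw":120}
    - {"x":2,"y":-1,"z":115,"rx":0,"ry":0,"rz":0,"claw":120}
    - {"x":2,"y":-1,"z":126,"rx":0,"ry":0,"rz":0,"claw":120}
    - {"x":2,"y":-1,"z":126,"rx":0,"ry":0,"rz":0,"claw":120}
    - {"x":2,"y":-1,"z":126,"rx":0,"ry":0,"rz":0,"claw":255}
    - {"x":2,"y":-1,"z":126,"rx":0,"ry":0,"rz":0,"claw":255}
    - {"x":2,"y":-1,"z":126,"rx":0,"ry":0,"rz":0,"claw":255}
    - {"x":2,"y":-1,"z":126,"rx":0,"ry":0,"rz":0,"claw":255}
    - {"x":2,"y":-1,"z":126,"rx":0,"ry":0,"rz":0,"claw":255}

```text
time_s: 2.7
position: [0.5894, 0.2325, 0.0769]
tcp_rot: [[0.257, 0.967, 0.002], [0.967, -0.257, 0.0], [0.001, 0.002, -1.0]]
force: [1.6, 0.6, 0.5]
opening: 0.111
grasp_force: 30.0
```

>>> apply_moves:
  rows:
    - {"x":0,"y":0,"z":-25,"rx":0,"ry":0,"rz":0,"claw":255}
    - {"x":0,"y":0,"z":-75,"rx":0,"ry":0,"rz":0,"claw":255}
    - {"x":0,"y":0,"z":-125,"rx":0,"ry":0,"rz":0,"claw":255}
    - {"x":-40,"y":7,"z":-125,"rx":0,"ry":0,"rz":0,"claw":255}
    - {"x":-100,"y":18,"z":-125,"rx":0,"ry":0,"rz":-1,"claw":255}
    - {"x":-160,"y":29,"z":-125,"rx":0,"ry":0,"rz":-2,"claw":255}
    - {"x":-220,"y":40,"z":-125,"rx":0,"ry":0,"rz":-3,"claw":255}
    - {"x":-280,"y":51,"z":-125,"rx":0,"ry":0,"rz":-4,"claw":255}
    - {"x":-340,"y":62,"z":-125,"rx":0,"ry":0,"rz":-5.2,"claw":255}
    - {"x":-400,"y":72,"z":-125,"rx":0,"ry":0,"rz":-5.2,"claw":255}

```text
time_s: 3.95
position: [0.555, -0.1743, 0.2015]
tcp_rot: [[-0.282, 0.959, -0.0], [0.959, 0.282, 0.0], [0.0, 0.0, -1.0]]
force: [0.8, 1.1, -0.6]
opening: 0.116
grasp_force: 30.0
```

>>> apply_moves:
  rows:
    - {"x":-47,"y":-16,"z":0,"rx":0,"ry":0,"rz":0,"claw":255}
    - {"x":-47,"y":-16,"z":0,"rx":0,"ry":0,"rz":0,"claw":255}
    - {"x":-47,"y":-16,"z":0,"rx":0,"ry":0,"rz":0,"claw":255}
    - {"x":-47,"y":-16,"z":0,"rx":0,"ry":0,"rz":0,"claw":255}

```text
time_s: 4.45
position: [0.5532, -0.2204, 0.2014]
tcp_rot: [[-0.283, 0.959, -0.001], [0.959, 0.283, 0.001], [0.001, -0.001, -1.0]]
force: [0.2, -0.1, -0.3]
opening: 0.112
grasp_force: 30.0
```

```bash
cat > st.py <<'E'
from h import *
s=read_state(); print(np.round(s['position'],4),np.round(s['tcp_rot'],4).tolist(),s['time_s'],s['joint_positions'].round(1),s['force'])
p,im,d=snap('wrist','w3.png'); snap('scene','s3.png')
v,u=np.mgrid[:480,:640]
r=np.stack([(u-p['cx'])/p['fx'],-(v-p['cy'])/p['fy'],-np.ones(u.shape)],-1)*d[...,None]
P=r@p['orientation'].T+p['xyz'];Z=P[...,2]
near=np.hypot(P[...,0]-.551,P[...,1]+.223)<.03
m=near&(abs(Z-.075)<.004)&(d>0)
print('head',m.sum(),cv2.minEnclosingCircle(P[m][:,:2].astype(np.float32)*1000),cv2.fitEllipse(max(cv2.findContours(m.astype(np.uint8),0,1)[0],key=len)))
m=(abs(Z-.055)<.004)&(d>0)&(np.hypot(P[...,0]-.567,P[...,1]+.28)<.13)
print('stn',m.sum(),cv2.minAreaRect(P[m][:,:2].astype(np.float32)*1000))
w=im
E
python3 st.py
```

```text
[ 0.5532 -0.2204  0.2014] [[-0.2829, 0.9591, -0.0009], [0.9591, 0.2829, 0.0009], [0.0012, -0.0006, -1.0]] 4.45 [-32.5  31.2  89.    0.   59.9 -48.9] [ 0.21576535 -0.0504604  -0.33205566]
head 1816 ((550.9500122070312, -224.7949981689453), 20.23792266845703) ((313.97174072265625, 246.51866149902344), (48.431453704833984, 49.41877746582031), 91.56199645996094)
stn 5645 ((560.2577514648438, -257.7497253417969), (80.04661560058594, 150.01988220214844), 15.832194328308105)
```

View pics/w3.png

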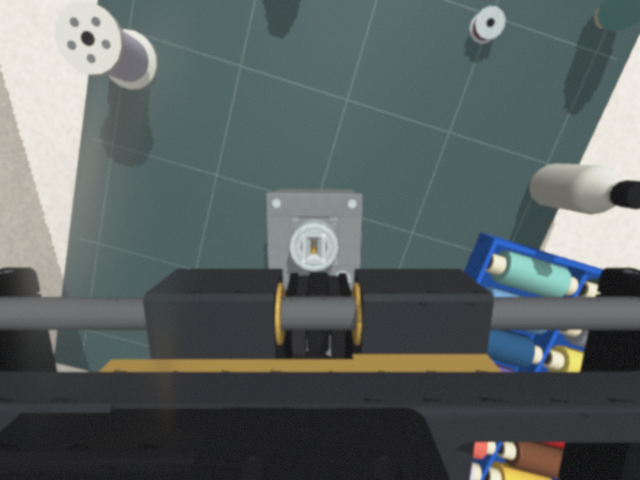

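The wrist view shows the keyhole centred at (314,246) in the switch head, slot upright in the image and so aligned with the tool. Now I check the key's pose in the jaws in the scene view.

Run:
```python
from h import *
z=np.load('pics/s3.npz'); p={k:z[k] for k in('fx','fy','cx','cy','xyz','orientation')}
def proj(X):
    c=p['orientation'].T@(np.array(X)-p['xyz']); return p['cx']+p['fx']*c[0]/-c[2],p['cy']-p['fy']*c[1]/-c[2]
t=[.5532,-.2204,.2014]
u,v=map(int,proj([t[0],t[1],.155])); print(u,v,proj([.55095,-.2248,.075]),proj([t[0],t[1],.2014-.056]))
x0,y0=u-45,v-40
print(x0,y0)
cv2.imwrite('pics/c3.png',cv2.resize(z['im'][y0:y0+100,x0:x0+100],None,fx=6,fy=6,interpolation=2)[...,::-1])
```

```text
192 163 (np.float64(196.89409691425425), np.float64(202.07719931490712)) (np.float64(193.1605987656645), np.float64(168.60359414719153))
147 123
```

View pics/c3.png

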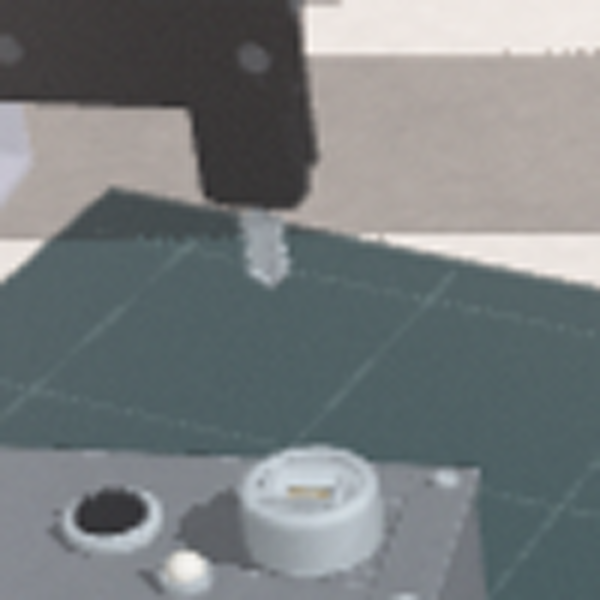

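The crop shows the blade hanging below the fingers, tip at crop (269,288), i.e. full (192,171). The keyhole is at crop (310,493), i.e. full (199,205). The tip sits about 3 mm toward -x of the tool in the jaws. Moving just above the hole.

>>> apply_moves:
  rows:
    - {"x":0,"y":-3.6,"z":20,"rx":0,"ry":0,"rz":0.1,"claw":255}
    - {"x":0,"y":-3.6,"z":45,"rx":0,"ry":0,"rz":0.1,"claw":255}
    - {"x":0,"y":-3.6,"z":58,"rx":0,"ry":0,"rz":0.1,"claw":255}
    - {"x":0,"y":-3.6,"z":58,"rx":0,"ry":0,"rz":0.1,"claw":255}
    - {"x":0,"y":-3.6,"z":58,"rx":0,"ry":0,"rz":0.1,"claw":255}

```text
time_s: 5.18
position: [0.5506, -0.2232, 0.1443]
tcp_rot: [[-0.272, 0.962, 0.001], [0.962, 0.272, -0.001], [-0.001, 0.001, -1.0]]
force: [-0.0, 0.2, 0.2]
opening: 0.113
grasp_force: 30.0
```

Run:
```python
from h import *
s=read_state(); print(np.round(s['position'],4),np.round(s['tcp_rot'],4).tolist(),s['time_s'],s['force'])
p,im,d=snap('scene','s4.png')
def proj(X):
    c=p['orientation'].T@(np.array(X)-p['xyz']); return np.array([p['cx']+p['fx']*c[0]/-c[2],p['cy']-p['fy']*c[1]/-c[2]])
t=s['position']; R=np.array(s['tcp_rot'])
for dz in(.027,.04,.058): print('axis',proj(t+R@[0,0,dz]),'x-3:',proj(t+R@[-.003,0,dz]))
kh=proj([.55095,-.2248,.075]); print('kh',kh)
x0,y0=155,150
cv2.imwrite('pics/c4.png',cv2.resize(im[y0:y0+75,x0:x0+75],None,fx=8,fy=8,interpolation=2)[...,::-1])
w=capture('wrist')[0]; cv2.imwrite('pics/c4w.png',cv2.resize(w[180:300,240:400],None,fx=4,fy=4,interpolation=2)[...,::-1])
```

```text
[ 0.5506 -0.2232  0.1443] [[-0.2717, 0.9624, 0.0013], [0.9624, 0.2717, -0.0009], [-0.0012, 0.001, -1.0]] 5.175 [-0.03153248  0.23222346  0.17530868]
axis [194.62030647 181.78576192] x-3: [192.86550441 181.70276122]
axis [195.5996688  188.18664985] x-3: [193.86077121 188.10390476]
axis [196.92662466 196.85932952] x-3: [195.2092786  196.77694543]
kh [196.89409691 202.07719931]
```

View pics/c4.png

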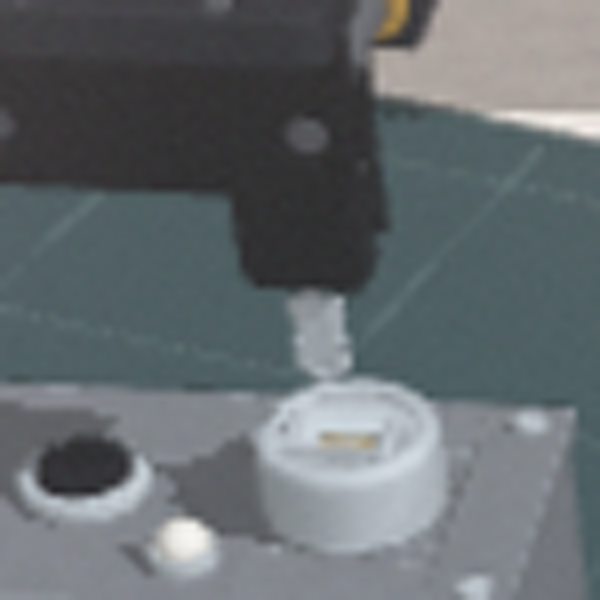

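View pics/c4w.png

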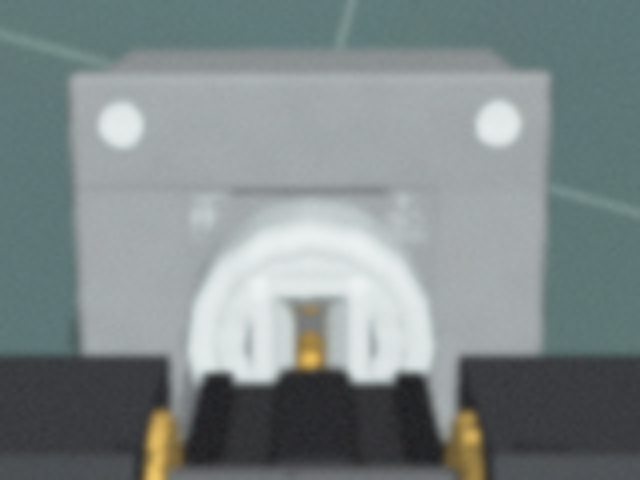

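Wrist crop: bow at column 312 and slot at column 311, so they are laterally aligned. Scene crop: tip at (328,378), slot at (350,440), so the tip is about 2 mm short along +x. Correcting and entering the mouth gently.

>>> apply_moves:
  rows:
    - {"x":2,"y":0,"z":4,"rx":0,"ry":0,"rz":0,"claw":255}
    - {"x":2,"y":0,"z":8,"rx":0,"ry":0,"rz":0,"claw":255}
    - {"x":2,"y":0,"z":11,"rx":0,"ry":0,"rz":0,"claw":255}
    - {"x":2,"y":0,"z":13,"rx":0,"ry":0,"rz":0,"claw":255}
    - {"x":2,"y":0,"z":14,"rx":0,"ry":0,"rz":0,"claw":255}
    - {"x":2,"y":0,"z":14,"rx":0,"ry":0,"rz":0,"claw":255}

```text
time_s: 6.02
position: [0.5494, -0.2212, 0.1295]
tcp_rot: [[-0.271, 0.963, -0.0], [0.963, 0.271, 0.0], [0.0, -0.0, -1.0]]
force: [-0.6, 0.0, 0.3]
opening: 0.11
grasp_force: 30.0
```

>>> apply_moves:
  rows:
    - {"x":0,"y":0,"z":1,"rx":0,"ry":0,"rz":0,"claw":255}
    - {"x":0,"y":0,"z":2,"rx":0,"ry":0,"rz":0,"claw":255}
    - {"x":0,"y":0,"z":2,"rx":0,"ry":0,"rz":0,"claw":255}

```text
time_s: 6.4
position: [0.5494, -0.2212, 0.1275]
tcp_rot: [[-0.271, 0.963, -0.0], [0.963, 0.271, 0.0], [0.0, -0.0, -1.0]]
force: [-0.9, 0.7, 0.2]
opening: 0.113
grasp_force: 30.0
```

>>> apply_moves:
  rows:
    - {"x":0,"y":0,"z":1,"rx":0,"ry":0,"rz":0,"claw":255}
    - {"x":0,"y":0,"z":2,"rx":0,"ry":0,"rz":0,"claw":255}
    - {"x":0,"y":0,"z":3,"rx":0,"ry":0,"rz":0,"claw":255}
    - {"x":0,"y":0,"z":3,"rx":0,"ry":0,"rz":0,"claw":255}

```text
time_s: 6.9
position: [0.5493, -0.2212, 0.1244]
tcp_rot: [[-0.271, 0.963, -0.0], [0.963, 0.271, 0.0], [0.0, -0.0, -1.0]]
force: [-0.3, 0.1, -0.6]
opening: 0.114
grasp_force: 30.0
```

>>> apply_moves:
  rows:
    - {"x":0,"y":0,"z":0.2,"rx":0,"ry":0,"rz":0.9,"claw":255}
    - {"x":0,"y":0,"z":0.4,"rx":0,"ry":0,"rz":0.9,"claw":255}
    - {"x":0,"y":0,"z":0.6,"rx":0,"ry":0,"rz":-0.9,"claw":255}
    - {"x":0,"y":0,"z":0.8,"rx":0,"ry":0,"rz":-0.9,"claw":255}
    - {"x":0,"y":0,"z":1.0,"rx":0,"ry":0,"rz":0.9,"claw":255}
    - {"x":0,"y":0,"z":1.2,"rx":0,"ry":0,"rz":0.9,"claw":255}
    - {"x":0,"y":0,"z":1.4,"rx":0,"ry":0,"rz":-0.9,"claw":255}
    - {"x":0,"y":0,"z":1.6,"rx":0,"ry":0,"rz":-0.9,"claw":255}
    - {"x":0,"y":0,"z":1.6,"rx":0,"ry":0,"rz":0,"claw":255}

```text
time_s: 8.02
position: [0.5494, -0.2212, 0.1229]
tcp_rot: [[-0.266, 0.964, -0.0], [0.964, 0.266, 0.0], [0.0, -0.0, -1.0]]
force: [0.2, -0.5, -0.0]
opening: 0.114
grasp_force: 30.0
```

>>> apply_moves:
  rows:
    - {"x":0,"y":0,"z":0.2,"rx":0,"ry":0,"rz":0.9,"claw":255}
    - {"x":0,"y":0,"z":0.4,"rx":0,"ry":0,"rz":0.9,"claw":255}
    - {"x":0,"y":0,"z":0.6,"rx":0,"ry":0,"rz":-0.9,"claw":255}
    - {"x":0,"y":0,"z":0.8,"rx":0,"ry":0,"rz":-0.9,"claw":255}
    - {"x":0,"y":0,"z":1.0,"rx":0,"ry":0,"rz":0.9,"claw":255}
    - {"x":0,"y":0,"z":1.2,"rx":0,"ry":0,"rz":0.9,"claw":255}
    - {"x":0,"y":0,"z":1.4,"rx":0,"ry":0,"rz":-0.9,"claw":255}
    - {"x":0,"y":0,"z":1.6,"rx":0,"ry":0,"rz":-0.9,"claw":255}
    - {"x":0,"y":0,"z":1.6,"rx":0,"ry":0,"rz":0,"claw":255}

```text
time_s: 9.15
position: [0.5494, -0.2212, 0.1213]
tcp_rot: [[-0.266, 0.964, -0.0], [0.964, 0.266, 0.0], [0.0, -0.0, -1.0]]
force: [0.1, -0.6, 0.1]
opening: 0.108
grasp_force: 30.0
```

>>> apply_moves:
  rows:
    - {"x":0,"y":0,"z":0.2,"rx":0,"ry":0,"rz":0.9,"claw":255}
    - {"x":0,"y":0,"z":0.4,"rx":0,"ry":0,"rz":0.9,"claw":255}
    - {"x":0,"y":0,"z":0.6,"rx":0,"ry":0,"rz":-0.9,"claw":255}
    - {"x":0,"y":0,"z":0.8,"rx":0,"ry":0,"rz":-0.9,"claw":255}
    - {"x":0,"y":0,"z":1.0,"rx":0,"ry":0,"rz":0.9,"claw":255}
    - {"x":0,"y":0,"z":1.2,"rx":0,"ry":0,"rz":0.9,"claw":255}
    - {"x":0,"y":0,"z":1.4,"rx":0,"ry":0,"rz":-0.9,"claw":255}
    - {"x":0,"y":0,"z":1.6,"rx":0,"ry":0,"rz":-0.9,"claw":255}
    - {"x":0,"y":0,"z":1.6,"rx":0,"ry":0,"rz":0,"claw":255}

```text
time_s: 10.28
position: [0.5494, -0.2212, 0.1197]
tcp_rot: [[-0.266, 0.964, -0.0], [0.964, 0.266, 0.0], [0.0, -0.0, -1.0]]
force: [0.3, -0.1, -0.3]
opening: 0.112
grasp_force: 30.0
```

>>> apply_moves:
  rows:
    - {"x":0,"y":0,"z":0.2,"rx":0,"ry":0,"rz":0.9,"claw":255}
    - {"x":0,"y":0,"z":0.4,"rx":0,"ry":0,"rz":0.9,"claw":255}
    - {"x":0,"y":0,"z":0.6,"rx":0,"ry":0,"rz":-0.9,"claw":255}
    - {"x":0,"y":0,"z":0.8,"rx":0,"ry":0,"rz":-0.9,"claw":255}

```text
time_s: 10.78
position: [0.5495, -0.2214, 0.1191]
tcp_rot: [[-0.359, 0.933, 0.0], [0.933, 0.359, -0.0], [-0.0, 0.0, -1.0]]
force: [0.5, -0.9, 1.0]
opening: 0.116
grasp_force: 30.0
```

>>> apply_moves:
  rows:
    - {"x":0,"y":0,"z":0.2,"rx":0,"ry":0,"rz":1.8,"claw":255}
    - {"x":0,"y":0,"z":0.4,"rx":0,"ry":0,"rz":1.8,"claw":255}
    - {"x":0,"y":0,"z":0.6,"rx":0,"ry":0,"rz":0,"claw":255}
    - {"x":0,"y":0,"z":0.8,"rx":0,"ry":0,"rz":0,"claw":255}
    - {"x":0,"y":0,"z":1.0,"rx":0,"ry":0,"rz":1.8,"claw":255}
    - {"x":0,"y":0,"z":1.2,"rx":0,"ry":0,"rz":1.8,"claw":255}
    - {"x":0,"y":0,"z":1.4,"rx":0,"ry":0,"rz":0,"claw":255}
    - {"x":0,"y":0,"z":1.6,"rx":0,"ry":0,"rz":0,"claw":255}

```text
time_s: 11.78
position: [0.5498, -0.2216, 0.1182]
tcp_rot: [[-0.363, 0.932, 0.001], [0.932, 0.363, -0.001], [-0.001, 0.001, -1.0]]
force: [-0.7, 0.5, 7.0]
opening: 0.114
grasp_force: 30.0
```

>>> apply_moves:
  rows:
    - {"x":0,"y":0,"z":0.2,"rx":0,"ry":0,"rz":1.8,"claw":255}
    - {"x":0,"y":0,"z":0.4,"rx":0,"ry":0,"rz":1.8,"claw":255}
    - {"x":0,"y":0,"z":0.6,"rx":0,"ry":0,"rz":0,"claw":255}
    - {"x":0,"y":0,"z":0.8,"rx":0,"ry":0,"rz":0,"claw":255}

```text
time_s: 12.28
position: [0.5498, -0.2218, 0.1175]
tcp_rot: [[-0.363, 0.932, 0.001], [0.932, 0.363, -0.001], [-0.002, 0.001, -1.0]]
force: [-1.5, -0.4, 7.2]
opening: 0.111
grasp_force: 30.0
```

>>> apply_moves:
  rows:
    - {"x":0,"y":0,"z":0.15,"rx":0,"ry":0,"rz":1.8,"claw":255}
    - {"x":0,"y":0,"z":0.3,"rx":0,"ry":0,"rz":1.8,"claw":255}
    - {"x":0,"y":0,"z":0.45,"rx":0,"ry":0,"rz":0,"claw":255}
    - {"x":0,"y":0,"z":0.6,"rx":0,"ry":0,"rz":0,"claw":255}
    - {"x":0,"y":0,"z":0.75,"rx":0,"ry":0,"rz":1.8,"claw":255}
    - {"x":0,"y":0,"z":0.9,"rx":0,"ry":0,"rz":1.8,"claw":255}
    - {"x":0,"y":0,"z":1.05,"rx":0,"ry":0,"rz":0,"claw":255}
    - {"x":0,"y":0,"z":1.2,"rx":0,"ry":0,"rz":0,"claw":255}

```text
time_s: 13.28
position: [0.5491, -0.2213, 0.1152]
tcp_rot: [[-0.362, 0.932, -0.001], [0.932, 0.362, -0.0], [0.0, -0.001, -1.0]]
force: [0.1, 0.0, 2.6]
opening: 0.114
grasp_force: 30.0
```

>>> apply_moves:
  rows:
    - {"x":0,"y":0,"z":0.15,"rx":0,"ry":0,"rz":1.8,"claw":255}
    - {"x":0,"y":0,"z":0.3,"rx":0,"ry":0,"rz":1.8,"claw":255}
    - {"x":0,"y":0,"z":0.45,"rx":0,"ry":0,"rz":0,"claw":255}
    - {"x":0,"y":0,"z":0.6,"rx":0,"ry":0,"rz":0,"claw":255}
    - {"x":0,"y":0,"z":0.75,"rx":0,"ry":0,"rz":1.8,"claw":255}
    - {"x":0,"y":0,"z":0.9,"rx":0,"ry":0,"rz":1.8,"claw":255}
    - {"x":0,"y":0,"z":1.05,"rx":0,"ry":0,"rz":0,"claw":255}
    - {"x":0,"y":0,"z":1.2,"rx":0,"ry":0,"rz":0,"claw":255}

```text
time_s: 14.28
position: [0.5493, -0.2211, 0.114]
tcp_rot: [[-0.36, 0.933, -0.0], [0.933, 0.36, 0.0], [0.0, -0.0, -1.0]]
force: [-0.4, 0.0, 1.3]
opening: 0.113
grasp_force: 30.0
```

>>> apply_moves:
  rows:
    - {"x":0,"y":0,"z":0.2,"rx":0,"ry":0,"rz":1.8,"claw":255}
    - {"x":0,"y":0,"z":0.4,"rx":0,"ry":0,"rz":1.8,"claw":255}
    - {"x":0,"y":0,"z":0.6,"rx":0,"ry":0,"rz":0,"claw":255}
    - {"x":0,"y":0,"z":0.8,"rx":0,"ry":0,"rz":0,"claw":255}
    - {"x":0,"y":0,"z":1.0,"rx":0,"ry":0,"rz":1.8,"claw":255}
    - {"x":0,"y":0,"z":1.2,"rx":0,"ry":0,"rz":1.8,"claw":255}
    - {"x":0,"y":0,"z":1.4,"rx":0,"ry":0,"rz":0,"claw":255}
    - {"x":0,"y":0,"z":1.6,"rx":0,"ry":0,"rz":0,"claw":255}

```text
time_s: 15.28
position: [0.5494, -0.2212, 0.1126]
tcp_rot: [[-0.36, 0.933, -0.0], [0.933, 0.36, 0.0], [0.0, -0.0, -1.0]]
force: [-0.3, -0.5, 2.4]
opening: 0.116
grasp_force: 30.0
```

>>> apply_moves:
  rows:
    - {"x":0,"y":0,"z":0.15,"rx":0,"ry":0,"rz":1.8,"claw":255}
    - {"x":0,"y":0,"z":0.3,"rx":0,"ry":0,"rz":1.8,"claw":255}
    - {"x":0,"y":0,"z":0.45,"rx":0,"ry":0,"rz":0,"claw":255}
    - {"x":0,"y":0,"z":0.6,"rx":0,"ry":0,"rz":0,"claw":255}
    - {"x":0,"y":0,"z":0.75,"rx":0,"ry":0,"rz":1.8,"claw":255}
    - {"x":0,"y":0,"z":0.9,"rx":0,"ry":0,"rz":1.8,"claw":255}
    - {"x":0,"y":0,"z":1.05,"rx":0,"ry":0,"rz":0,"claw":255}
    - {"x":0,"y":0,"z":1.2,"rx":0,"ry":0,"rz":0,"claw":255}

```text
time_s: 16.27
position: [0.5496, -0.2212, 0.1117]
tcp_rot: [[-0.36, 0.933, 0.0], [0.933, 0.36, -0.0], [-0.0, 0.0, -1.0]]
force: [-0.6, 0.6, 5.7]
opening: 0.113
grasp_force: 30.0
```

>>> apply_moves:
  rows:
    - {"x":0,"y":0,"z":0.15,"rx":0,"ry":0,"rz":1.8,"claw":255}
    - {"x":0,"y":0,"z":0.3,"rx":0,"ry":0,"rz":1.8,"claw":255}
    - {"x":0,"y":0,"z":0.45,"rx":0,"ry":0,"rz":0,"claw":255}
    - {"x":0,"y":0,"z":0.6,"rx":0,"ry":0,"rz":0,"claw":255}
    - {"x":0,"y":0,"z":0.75,"rx":0,"ry":0,"rz":1.8,"claw":255}
    - {"x":0,"y":0,"z":0.9,"rx":0,"ry":0,"rz":1.8,"claw":255}
    - {"x":0,"y":0,"z":1.05,"rx":0,"ry":0,"rz":0,"claw":255}
    - {"x":0,"y":0,"z":1.2,"rx":0,"ry":0,"rz":0,"claw":255}

```text
time_s: 17.27
position: [0.5491, -0.2214, 0.1105]
tcp_rot: [[-0.364, 0.931, -0.001], [0.931, 0.364, -0.0], [-0.0, -0.001, -1.0]]
force: [-1.6, -0.0, 6.4]
opening: 0.116
grasp_force: 30.0
```

Second pins, 6 N. Continuing at the same pace.

>>> apply_moves:
  rows:
    - {"x":0,"y":0,"z":0.15,"rx":0,"ry":0,"rz":1.8,"claw":255}
    - {"x":0,"y":0,"z":0.3,"rx":0,"ry":0,"rz":1.8,"claw":255}
    - {"x":0,"y":0,"z":0.45,"rx":0,"ry":0,"rz":0,"claw":255}
    - {"x":0,"y":0,"z":0.6,"rx":0,"ry":0,"rz":0,"claw":255}
    - {"x":0,"y":0,"z":0.75,"rx":0,"ry":0,"rz":1.8,"claw":255}
    - {"x":0,"y":0,"z":0.9,"rx":0,"ry":0,"rz":1.8,"claw":255}
    - {"x":0,"y":0,"z":1.05,"rx":0,"ry":0,"rz":0,"claw":255}
    - {"x":0,"y":0,"z":1.2,"rx":0,"ry":0,"rz":0,"claw":255}

```text
time_s: 18.27
position: [0.5495, -0.2212, 0.1094]
tcp_rot: [[-0.364, 0.931, 0.0], [0.931, 0.364, -0.0], [-0.0, 0.0, -1.0]]
force: [-0.5, 1.5, 6.5]
opening: 0.115
grasp_force: 30.0
```

>>> apply_moves:
  rows:
    - {"x":0,"y":0,"z":0.15,"rx":0,"ry":0,"rz":1.8,"claw":255}
    - {"x":0,"y":0,"z":0.3,"rx":0,"ry":0,"rz":1.8,"claw":255}
    - {"x":0,"y":0,"z":0.45,"rx":0,"ry":0,"rz":0,"claw":255}
    - {"x":0,"y":0,"z":0.6,"rx":0,"ry":0,"rz":0,"claw":255}
    - {"x":0,"y":0,"z":0.75,"rx":0,"ry":0,"rz":1.8,"claw":255}
    - {"x":0,"y":0,"z":0.9,"rx":0,"ry":0,"rz":1.8,"claw":255}
    - {"x":0,"y":0,"z":1.05,"rx":0,"ry":0,"rz":0,"claw":255}
    - {"x":0,"y":0,"z":1.2,"rx":0,"ry":0,"rz":0,"claw":255}

```text
time_s: 19.27
position: [0.5492, -0.2213, 0.1075]
tcp_rot: [[-0.362, 0.932, -0.001], [0.932, 0.362, -0.0], [0.0, -0.001, -1.0]]
force: [0.4, 0.1, 2.3]
opening: 0.111
grasp_force: 30.0
```

>>> apply_moves:
  rows:
    - {"x":0,"y":0,"z":0.15,"rx":0,"ry":0,"rz":1.8,"claw":255}
    - {"x":0,"y":0,"z":0.3,"rx":0,"ry":0,"rz":1.8,"claw":255}
    - {"x":0,"y":0,"z":0.45,"rx":0,"ry":0,"rz":0,"claw":255}
    - {"x":0,"y":0,"z":0.6,"rx":0,"ry":0,"rz":0,"claw":255}
    - {"x":0,"y":0,"z":0.75,"rx":0,"ry":0,"rz":1.8,"claw":255}
    - {"x":0,"y":0,"z":0.9,"rx":0,"ry":0,"rz":1.8,"claw":255}
    - {"x":0,"y":0,"z":1.05,"rx":0,"ry":0,"rz":0,"claw":255}
    - {"x":0,"y":0,"z":1.2,"rx":0,"ry":0,"rz":0,"claw":255}

```text
time_s: 20.27
position: [0.5491, -0.2213, 0.1065]
tcp_rot: [[-0.361, 0.933, -0.001], [0.933, 0.361, -0.0], [0.0, -0.001, -1.0]]
force: [-2.0, -0.4, 2.1]
opening: 0.114
grasp_force: 30.0
```

>>> apply_moves:
  rows:
    - {"x":0,"y":0,"z":0.15,"rx":0,"ry":0,"rz":1.8,"claw":255}
    - {"x":0,"y":0,"z":0.3,"rx":0,"ry":0,"rz":1.8,"claw":255}
    - {"x":0,"y":0,"z":0.45,"rx":0,"ry":0,"rz":0,"claw":255}
    - {"x":0,"y":0,"z":0.6,"rx":0,"ry":0,"rz":0,"claw":255}
    - {"x":0,"y":0,"z":0.75,"rx":0,"ry":0,"rz":1.8,"claw":255}
    - {"x":0,"y":0,"z":0.9,"rx":0,"ry":0,"rz":1.8,"claw":255}
    - {"x":0,"y":0,"z":1.05,"rx":0,"ry":0,"rz":0,"claw":255}
    - {"x":0,"y":0,"z":1.2,"rx":0,"ry":0,"rz":0,"claw":255}

```text
time_s: 21.28
position: [0.5494, -0.2212, 0.1054]
tcp_rot: [[-0.36, 0.933, -0.0], [0.933, 0.36, -0.0], [0.0, -0.0, -1.0]]
force: [-0.3, 0.4, 2.8]
opening: 0.111
grasp_force: 30.0
```

>>> apply_moves:
  rows:
    - {"x":0,"y":0,"z":0.15,"rx":0,"ry":0,"rz":1.8,"claw":255}
    - {"x":0,"y":0,"z":0.3,"rx":0,"ry":0,"rz":1.8,"claw":255}
    - {"x":0,"y":0,"z":0.45,"rx":0,"ry":0,"rz":0,"claw":255}
    - {"x":0,"y":0,"z":0.6,"rx":0,"ry":0,"rz":0,"claw":255}
    - {"x":0,"y":0,"z":0.75,"rx":0,"ry":0,"rz":1.8,"claw":255}
    - {"x":0,"y":0,"z":0.9,"rx":0,"ry":0,"rz":1.8,"claw":255}
    - {"x":0,"y":0,"z":1.05,"rx":0,"ry":0,"rz":0,"claw":255}
    - {"x":0,"y":0,"z":1.2,"rx":0,"ry":0,"rz":0,"claw":255}

```text
time_s: 22.28
position: [0.5492, -0.2212, 0.1041]
tcp_rot: [[-0.36, 0.933, -0.0], [0.933, 0.36, -0.0], [0.0, -0.0, -1.0]]
force: [-0.3, -0.9, 2.4]
opening: 0.112
grasp_force: 30.0
```

>>> apply_moves:
  rows:
    - {"x":0,"y":0,"z":0.15,"rx":0,"ry":0,"rz":1.8,"claw":255}
    - {"x":0,"y":0,"z":0.3,"rx":0,"ry":0,"rz":1.8,"claw":255}
    - {"x":0,"y":0,"z":0.45,"rx":0,"ry":0,"rz":0,"claw":255}
    - {"x":0,"y":0,"z":0.6,"rx":0,"ry":0,"rz":0,"claw":255}
    - {"x":0,"y":0,"z":0.75,"rx":0,"ry":0,"rz":1.8,"claw":255}
    - {"x":0,"y":0,"z":0.9,"rx":0,"ry":0,"rz":1.8,"claw":255}
    - {"x":0,"y":0,"z":1.05,"rx":0,"ry":0,"rz":0,"claw":255}
    - {"x":0,"y":0,"z":1.2,"rx":0,"ry":0,"rz":0,"claw":255}

```text
time_s: 23.28
position: [0.5495, -0.2212, 0.1038]
tcp_rot: [[-0.361, 0.933, 0.0], [0.933, 0.361, -0.0], [-0.0, 0.0, -1.0]]
force: [-1.7, 1.0, 8.6]
opening: 0.114
grasp_force: 30.0
```

Depth has stalled at 0.1038, which is the expected home height. Centring and seating.

>>> apply_moves:
  rows:
    - {"x":0,"y":0,"z":0.2,"rx":0,"ry":0,"rz":1.8,"claw":255}
    - {"x":0,"y":0,"z":0.4,"rx":0,"ry":0,"rz":1.8,"claw":255}
    - {"x":0,"y":0,"z":0.4,"rx":0,"ry":0,"rz":0,"claw":255}
    - {"x":0,"y":0,"z":0.4,"rx":0,"ry":0,"rz":0,"claw":255}
    - {"x":0,"y":0,"z":0.4,"rx":0,"ry":0,"rz":0.9,"claw":255}
    - {"x":0,"y":0,"z":0.4,"rx":0,"ry":0,"rz":0.9,"claw":255}
    - {"x":0,"y":0,"z":0.4,"rx":0,"ry":0,"rz":0.9,"claw":255}

```text
time_s: 24.15
position: [0.55, -0.2211, 0.1038]
tcp_rot: [[-0.27, 0.963, 0.001], [0.963, 0.27, -0.0], [-0.001, 0.001, -1.0]]
force: [0.1, 1.1, 9.1]
opening: 0.111
grasp_force: 30.0
```

>>> apply_moves:
  rows:
    - {"x":0,"y":0.5,"z":0,"rx":0,"ry":0,"rz":1.57,"claw":255}
    - {"x":-0.2,"y":1.0,"z":0,"rx":0,"ry":0,"rz":3.13,"claw":255}
    - {"x":-0.4,"y":1.4,"z":0,"rx":0,"ry":0,"rz":4.7,"claw":255}
    - {"x":-0.6,"y":1.8,"z":0,"rx":0,"ry":0,"rz":6.27,"claw":255}
    - {"x":-0.9,"y":2.2,"z":0,"rx":0,"ry":0,"rz":7.83,"claw":255}
    - {"x":-0.9,"y":2.2,"z":0,"rx":0,"ry":0,"rz":7.83,"claw":255}

```text
time_s: 24.9
position: [0.5522, -0.2215, 0.1038]
tcp_rot: [[0.52, 0.854, 0.001], [0.854, -0.52, -0.0], [0.0, 0.001, -1.0]]
force: [-0.3, 0.7, 9.8]
opening: 0.113
grasp_force: 30.0
```

```bash
python3 -c "
from h import *
s=read_state();print(s['moment'],s['force'],s['position'],s['joint_positions'].round(1))"
```

```text
[ 0.05426636  0.32506955 -0.07534551] [-0.32541865  0.69470407  9.79210641] [ 0.55221642 -0.22151408  0.10376171] [-32.6  39.   93.1   0.   47.9  -1.3]
```

Turning smoothly with almost no side force. Second half.

>>> apply_moves:
  rows:
    - {"x":0,"y":0.5,"z":0,"rx":0,"ry":0,"rz":1.57,"claw":255}
    - {"x":-0.2,"y":1.0,"z":0,"rx":0,"ry":0,"rz":3.13,"claw":255}
    - {"x":-0.4,"y":1.4,"z":0,"rx":0,"ry":0,"rz":4.7,"claw":255}
    - {"x":-0.6,"y":1.8,"z":0,"rx":0,"ry":0,"rz":6.27,"claw":255}
    - {"x":-0.9,"y":2.2,"z":0,"rx":0,"ry":0,"rz":7.83,"claw":255}
    - {"x":-0.9,"y":2.2,"z":0,"rx":0,"ry":0,"rz":7.83,"claw":255}
    - {"x":-0.9,"y":2.2,"z":0,"rx":0,"ry":0,"rz":7.83,"claw":255}

```text
time_s: 25.78
position: [0.5536, -0.2235, 0.1038]
tcp_rot: [[0.979, 0.203, 0.001], [0.203, -0.979, -0.001], [0.001, 0.001, -1.0]]
force: [-0.9, 0.7, 9.7]
opening: 0.111
grasp_force: 30.0
```

```bash
python3 -c "
from h import *
s=read_state();print(s['moment'],s['force'],s['position'],s['joint_positions'].round(1))
p,im,d=snap('scene','s5.png')
cv2.imwrite('pics/c5.png',cv2.resize(im[150:225,130:230],None,fx=7,fy=7,interpolation=2)[...,::-1])"
```

```text
[ 0.10497567  0.31381362 -0.04752563] [-0.86401431  0.65731073  9.72946523] [ 0.5536344  -0.22346965  0.10375554] [-32.7  39.1  92.8   0.   48.1  45.6]
```

View pics/c5.png

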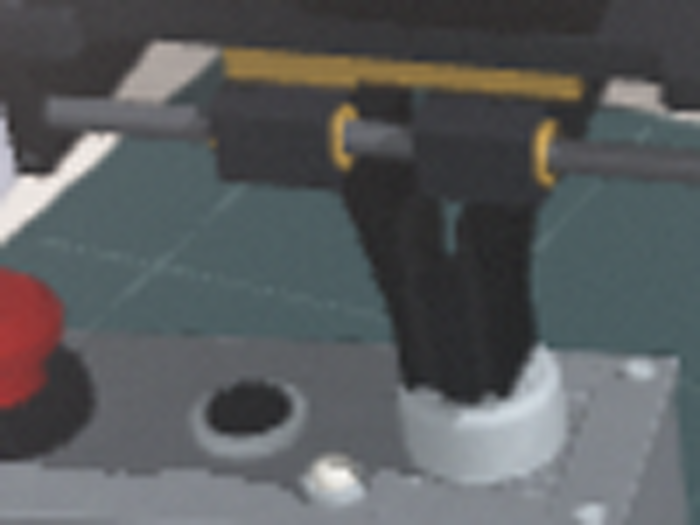

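The view shows the fingers holding the key fully down on the switch face at (470,390). The stop button at (20,330) is untouched. The tool has turned 94°, with spring torque present and no slip. Handing in.

```bash
python3 -c "
from rig import *
print(hand_in())"
```

```text
the job is handed in; nothing more can be done
None
```

I eased the key home in the switch with small wiggles, turned it about 94° clockwise by the tool's reading, and handed the job in at about 26 s still gripping it at 30 N; hand-in returned no verdict, and I did not read the plug angle directly.

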